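Open the jar in the kitchen vice

TASK

The jar of sauce stands loose in the jar vice: turn the vice's clamp knob clockwise until its pointer is on the raised index mark (not past it), which braces the jar. Then unscrew the jar's tight cap counterclockwise, a bit less than a quarter turn, stopping when its threads let go, and lift it straight up. Finish still gripping the cap level just above the jar's mouth, about two fingers' breadth clear of it and touching nothing else, with the jar still braced and upright; do not let the jar turn or disturb the other things.

Things in the scene. Friction and masses are not known exactly. Their poses are not given: they have to be found in the camera images.
- vice: Jar vice fixed to the table: 130 x 250 mm steel base plate 8 mm thick, a white V block (top at 58 mm), a sliding jaw (top at 54 mm) and a square steel housing 86 mm wide (top at 56 mm) under the knob. Origin: under the jar's place, on the table. Axes: z up; +y from the jar's place to the knob, whose vertical axis is 115 mm along +y; the V block is on the -y side, the jaw on the +y side.
- clamp_knob (a joint): Clamp knob on the housing. Value in rad, grows clockwise seen from above; starts between 0 and 0.5. The pointer is on the index mark at 1.40; within 0.12 is good. The jaw moves 4 mm per rad and starts to squeeze the jar through a spring at about 0.9, about 20 N at the mark. Turning takes up to about 0.25 N m; the knob stays where it is left. It can be turned too far (stop at 2.2).
- knob_grip (a point): Point on the knob's vertical axis at the height to grip, 89 mm above the table. The knob is a black upright bar handle, 46 mm long, 14 mm thick, from 66 to 99 mm above the table, standing on a disc of 44 mm diameter. The x axis of this point lies along the bar and points to the end with the pointer; grip the bar across its 14 mm thickness.
- knob_pointer (a point): Tip of the knob's small steel pointer, 33 mm from the knob's axis, below the marked end of the bar.
- index_mark (a point): The index mark: one raised dark steel rib, 16 x 4 mm and 7 mm high, at the rim of the round scale under the knob, 36 mm from the knob's axis on the side nearly towards the jar.
- jaw: Sliding jaw of the vice with a white pad, 50 mm wide, that presses the jar against the V block. Origin: on its pad face, at the table's height.
- jar: Loose plain glass jar with brown sauce, 70 mm diameter, about 0.6 kg, standing on the vice's base plate; straight side up to 78 mm above its own foot, then a shoulder that narrows to a 38 mm neck. Origin: centre of its underside, z up.
- jar_mouth (a point): Centre of the jar's closed mouth, 121 mm above the jar's underside; a white liner disc of 30 mm diameter there springs 4 mm higher when the cap is off.
- jar_side (a point): Point on the jar's side, 35 mm from its axis and 40 mm up; shows whether the jar has turned.
- cap: Round ribbed aluminium screw cap on the jar, outer diameter 56 mm, 26 mm high (23 mm deep inside), 0.05 kg. Origin: centre of its underside (open end), 98 mm above the jar's underside when closed, about 106 mm above the table; z up. Takes about 0.4 N m to turn. Unscrews counterclockwise seen from above; the liner then pushes it up by up to 4 mm.
- cap_rim (a point): Point on the cap's side, 28 mm from its axis, 13 mm above its underside; on a closed cap it lies over the jar's x axis, so it shows how far the cap has turned. Its three inner lugs are free of the neck's thread segments after 0.94 rad (54 degrees) counterclockwise and would meet the next segments at 1.70 rad: about 1.2 rad is right.
- dish: Bystander: small white dish, 64 mm wide, 30 mm high, beside the vice. Origin under its centre.
- spoon: Bystander: steel spoon 160 mm long lying on the robot's side of the vice. Origin under its middle.
- sauce_bottle: Bystander: amber sauce bottle, 72 mm diameter, 240 mm high. Origin under its centre.
- spare_jar: Bystander: another closed glass jar, 70 mm diameter, 124 mm high, not in the vice. Origin under its centre.
- steel_bowl: Bystander: steel bowl, 150 mm wide, 60 mm high. Origin under its centre.
- cleaver: Bystander: cleaver lying on the round white chopping board, blade 200 x 85 mm. Origin under the blade's inner part.
There are look-alikes about, which are no part of the job. What is shaped like the jar but green, turquoise or yellow is not meant.

How it is judged (in metres and radians):
On the way, in this order (a step that is already met when the one before it is completed fails the run):
1. the knob's pointer is set on the index mark and the jar is braced, the cap still closed (value of joint clamp_knob between 1.28 and 1.52 rad and velocity of joint clamp_knob below 0.1 rad/s and contact force between jaw and jar above 6 N and z of cap in the frame of jar below 0.102 m and x of cap_rim in the frame of jar above 0.024 m), for 0.3 s.
2. the cap is turned counterclockwise until its threads are free, still on the jar, with the jar braced (contact force between jaw and jar above 6 N and x of cap_rim in the frame of jar below 0.0175 m and y of cap_rim in the frame of jar above 0.01 m and z of cap in the frame of jar below 0.107 m), for 0.1 s.
At the end, for the whole second after the job is handed in: Knob on the mark (1.40 +- 0.12 rad), jaw pressing the jar with over 6 N, jar upright within 10 mm of its start; the gripper holds the cap still, level within 0.2 rad, within 25 mm of the jar axis, its underside 129 to 175 mm above the jar underside, touching neither jar nor vice (value of joint clamp_knob between 1.28 and 1.52 rad and contact force between jaw and jar above 6 N and z of cap in the frame of jar between 0.129 and 0.175 m and horizontal distance between cap and jar below 0.025 m and angle between cap's own z axis and vertical below 0.2 rad and contact force between cap and the fingers above 1 N and contact force between cap and jar below 0.05 N and contact force between cap and vice below 0.05 N and linear speed of cap below 0.03 m/s and angle between jar's own z axis and vertical below 0.06 rad and distance of jar from where it was at the start of the episode below 0.01 m); the arm keeps its last pose, push and grip.
It fails at once if the knob is turned well past the index mark (over 1.75 rad), which would crush the jar (value of joint clamp_knob above 1.75 rad).
It fails at once if the jar turns, slides or tips: a point on its side moves over 12 mm (distance of jar_side from where it was at the start of the episode above 0.012 m).
It fails at once if the cap is turned on, past about 115 degrees, while still on the jar (z of cap in the frame of jar below 0.105 m and x of cap_rim in the frame of jar below -0.012 m).
It fails at once if one of the other things is moved over 30 mm (distance of any of dish, spoon, sauce_bottle, spare_jar, steel_bowl, cleaver from where it was at the start of the episode above 0.03 m).
It also fails if it takes over 54 s, if anything falls off the work surface, if the arm or the gripper's body presses on something with over 40 N, if the wrist force passes 120 N, or if a joint passes its speed limit or range.

ROBOT

A 6-joint arm with a two-finger parallel gripper is mounted at the origin on the work surface. World frame = base frame: x ahead of the robot, y to its left, z up, the work surface at z = 0. Lengths are in mm, angles in rad, forces in N, time in s.
With the tool pointing down it reaches from about 325 to 775 mm from the base axis. Payload 5.5 kg.
Tool frame: the origin (TCP) lies midway between the tips of the shut fingers; the grasp point (between the pads) lies 19 mm behind it (robot.grip_point_offset is the distance from the TCP to the grasp point, in mm); z points along the fingers, y is the line along which they close (so a half turn about z gives the same grasp; the last joint's range is limited). The gripper opens to 88 mm and grips with 3 to 60 N. Pads are 20 mm wide; open, the fingers measure 115 mm over their backs; the gripper's body (75 mm by 178 mm) begins 61 mm behind the grasp point.
Start: joints at [-1.284, 0.091, 1.231, -0, 1.82, -0.057], TCP at [202.24, -564.903, 222.631] pointing down, gripper open.
Joint ranges: [-2.87, 2.87], [-0.86, 2.18], [0.17, 2.46], [-1.51, 4.65], [0.06, 2.69], [-2.65, 2.65]. Speed limits (rad/s): [2.57, 2.57, 3.01, 3.14, 3.14, 3.14].

INTERFACE

Orientations are given as a unit quaternion [w, x, y, z].
In Python, from rig import robot gives the robot as it stands. The module is installed in compiled form; this text tells all that it offers.
- The arm moves only by the tool send_rows, never from a script. Its argument "deltas" is a list of rows, each a list of 4 numbers: the shift along the world's x, y, z in cm, then the turn about the world's z in degrees. In form: [[tx, ty, tz, twist], ...]. A call has 1 to 20 rows; each row is the pose to reach, as a shift and turn from the pose commanded when the call began; what a row does not reach only later rows make up. A row lasts 1/12 s, in which the tool goes at most 41.7 mm and 7.16 degrees, less where a joint would pass 70% of its speed; a pose out of reach is approached as far as the arm can. A call with a gripper value outside its range is refused whole. "grip" is the opening, from 0 (shut) to 1 (fully open), set as the call begins (left out, the last holds). The fingers move at their own pace and stop on an object; "force" is the grip in N (left out, the last holds). Time passes only in rows, so rows that repeat a pose let the fingers close. It gives the time, the measured TCP pose, the force, the opening and the grip force at its end, in the units of the state.
- robot.sense(): the state, without advancing time (a new reading comes with each control period).
- robot.snapshot(name): name is "scene" or "top"; returns the picture (384x512x3 uint8, blue, green, red); there is no depth.
- robot.camera_info(name): a dict with "fx", "fy", "cx", "cy" (pixels), "xyz" and "attitude" of the camera in the world. Camera axes: x right, y up, looking along -z (the intrinsics and any distortion apply to the point x, -y, -z); pixel columns grow to the right and rows downward; lengths in mm; the calibration is good to about 2 mm. A picture is of the moment at which its call begins. camera_info takes no time and is no camera call.
- robot.finish_job(): hands the job in; it is judged then, once.
The state is a dict: "t": time; "joints": joint angles; "joint_vel": joint speeds; "effort": joint torques, N m; "eef_pos": TCP position; "tcp_rot": TCP orientation; "ft_force": force on the tool from outside, world axes, zero at the start; "wrist_torque": the same for the moment, N m; "gripper_width": finger opening in mm; "grasp_force": force on a finger pad.
Only numpy, scipy, OpenCV 4.12 (cv2) and the standard library are available. Lean on these libraries where they do the work, as an engineer would, in place of code of your own. Each camera call takes 0.05 s, during which the arm holds its last target. There are 200 camera calls.

## Working session

There is one attempt and no reset: what is moved stays moved. The work goes in short steps, Python scripts to look and compute and a tool call to move; the robot and the scene stay as the last step left them, time stands still between calls to the robot, and variables do not carry over. Pictures are saved under pics/ and viewed, at most 10 in all, crops included, and the job is handed in when it is done.

Besides the shell and the picture viewer there is one more tool, called after "Call:" by a JSON object that holds its "api" and its "payload", one argument or row to a line. send_rows: Moves the arm, as the interface text tells. Its arguments: {"type":"object","properties":{"deltas":{"type":"array","items":{"type":"array","items":{"type":"number"}}},"grip":{"type":"number"},"force":{"type":"number"}},"required":["deltas"]}

```bash
mkdir -p pics
cat > h.py <<'E'
import numpy as np, cv2
from scipy.spatial.transform import Rotation as R
from rig import robot
def cam(n):
    c=robot.camera_info(n); q=c["attitude"]; return c,R.from_quat([q[1],q[2],q[3],q[0]]).as_matrix(),np.array(c["xyz"],float)
def ray(n,u,v):
    c,M,o=cam(n); d=M@np.array([(u-c["cx"])/c["fx"],-(v-c["cy"])/c["fy"],-1]); return o,d
def on(n,u,v,z):
    o,d=ray(n,u,v); return o+d*(z-o[2])/d[2]
def proj(n,p):
    c,M,o=cam(n); q=M.T@(np.array(p,float)-o); return c["cx"]+c["fx"]*q[0]/-q[2], c["cy"]-c["fy"]*q[1]/-q[2]
E
python3 - <<'E'
from h import *
for n in("scene","top"):
    print(robot.camera_info(n)); cv2.imwrite(f"pics/{n}0.png",robot.snapshot(n))
a=np.vstack([cv2.imread("pics/scene0.png"),cv2.imread("pics/top0.png")])
s=robot.sense();print(s["t"],s["eef_pos"],s["tcp_rot"],robot.grip_point_offset)
E
```

```text
{'fx': 423.0658965121713, 'fy': 423.0658965121713, 'cx': 256.33052083549774, 'cy': 188.4993561565119, 'xyz': array([1520.92218564,   37.0064654 , 1013.90649453]), 'attitude': array([0.65388487, 0.2833082 , 0.27777836, 0.64421287])}
{'fx': 378.1793038763297, 'fy': 378.1793038763297, 'cx': 265.78398161633805, 'cy': 193.0876230364295, 'xyz': array([ 466.13882827,   49.0633871 , 1177.6929922 ]), 'attitude': array([ 0.70910917,  0.01837987, -0.03044828, -0.70420116])}
0.1 [ 202.17311323 -564.63081692  221.63017505] [-8.68199747e-04  9.85256804e-01  1.71079702e-01 -1.04793210e-04] 18.700000000000003
```

View pics/scene0.png

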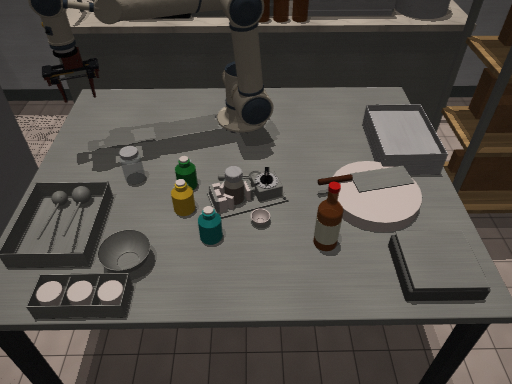

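View pics/top0.png

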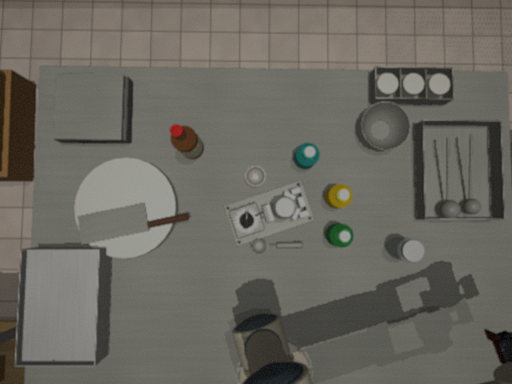

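The top view shows the vice at (268,212), with its capped jar at (286,205) and its knob at (247,219). Possible mix-ups in the top view are the spare jar (411,250), turquoise jar (307,155), yellow jar (340,196) and green jar (341,235). The jar I want is the one inside the vice; in the scene view it is at (234,178).

Run:
```python
from h import *
t=cv2.imread("pics/top0.png")[175:255,220:320]; s=cv2.imread("pics/scene0.png")[155:220,200:295]
cv2.imwrite("pics/crop1.png",np.hstack([cv2.resize(t,(400,320),interpolation=2),cv2.resize(s,(380,260),interpolation=2,) if 0 else cv2.resize(s,(400,320),interpolation=2)]))
for n,u,v,z in[("top",286,205,132),("top",247,219,99),("top",247,219,56),("scene",234,170,132),("scene",267,174,99)]: print(n,on(n,u,v,z))
```

```text
top [505.9098947 -24.7536125 132.       ]
top [466.56850379  83.82991278  99.        ]
top [466.58563197  85.21581277  56.        ]
scene [496.37338772 -16.65573119 132.        ]
scene [479.57413493  89.87290577  99.        ]
```

View pics/crop1.png

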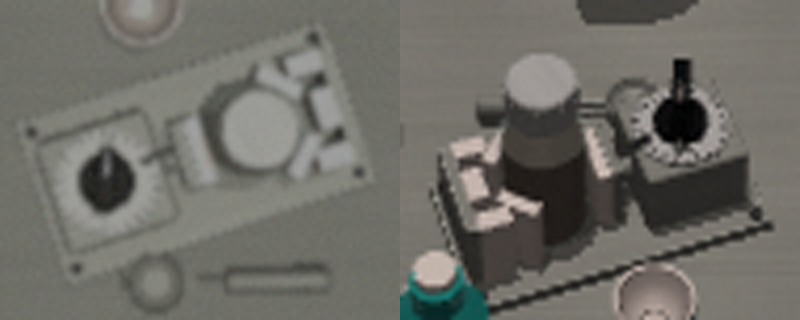

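The crop confirms it: an aluminium-capped brown jar in the vice, with the knob's pointer at about "up" in the top view (+x). The index rib is at crop (160,155), toward the jar. I'll take a bigger crop of the knob and average several frames.

Run:
```python
from h import *
P=lambda x,y:(220+(x+.5)/4-.5,175+(y+.5)/4-.5)
c=[on("top",*P(*q),8)[:2] for q in[(20,125),(318,28),(372,178),(72,275)]]
print(np.round(c,1)); 
for i in range(4): print(np.linalg.norm(c[i]-c[i-1]))
e=(c[0]-c[1]+c[3]-c[2]); e/=np.linalg.norm(e); print("vice y",e,"centre",np.mean(c,0))
cap=on("top",*P(259,117),132)[:2]; print("cap",cap,"knob pred",cap+115*e, "disc",on("top",*P(107,180),66)[:2])
t=np.mean([robot.snapshot("top").astype(float) for _ in range(6)],0); s=np.mean([robot.snapshot("scene").astype(float) for _ in range(6)],0)
np.save("t.npy",t);np.save("s.npy",s)
def b(im,u,v,w): return np.clip(cv2.resize(im[v:v+w,u:u+w],(400,400),interpolation=cv2.INTER_CUBIC)*1.5,0,255).astype(np.uint8)
cv2.imwrite("pics/crop2.png",np.hstack([b(t,227,200,40),b(s,245,160,40)]))
```

```text
[[ 506.6  156.2]
 [ 583.7  -74.2]
 [ 467.5 -116.1]
 [ 391.8  114.8]]
122.03638756454241
242.94942041861475
123.47287732219318
242.9324757784538
vice y [-0.31444649  0.9492752 ] centre [487.394872    20.18037247]
cap [508.99415022 -20.24099944] knob pred [472.83280358  88.92564844] disc [464.74298012  86.70571788]
```

View pics/crop2.png

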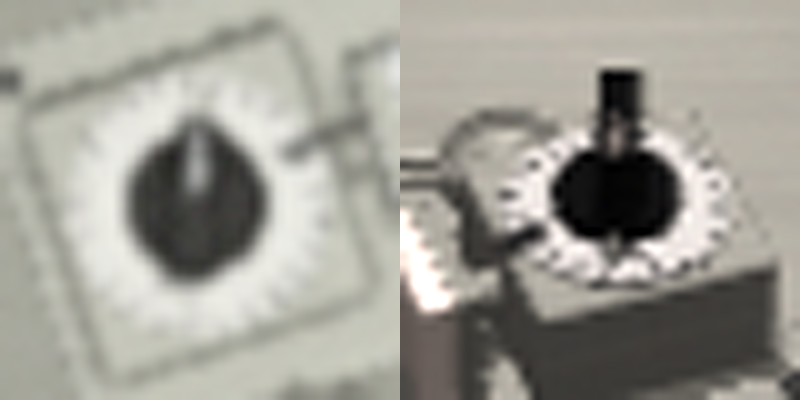

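Top view (10× crop): the disc centre is at (197,203), the pointer tip at (197,118) and the index rib runs (290,153)–(345,130). In the scene view the pointer is at the near end, (615,240). Next I'll cast rays for the numbers.

Run:
```python
from h import *
T=lambda x,y:(227+(x+.5)/10-.5,200+(y+.5)/10-.5)
S=lambda x,y:(245+(x-400+.5)/10-.5,160+(y+.5)/10-.5)
k=on("top",*T(197,204),63); print("knob top",k,"scene",on("scene",*S(615,193),66))
a=lambda p,q:np.degrees(np.arctan2(*(p-q)[:2][::-1]))
for q,z in[((290,153),63),((345,130),63),((320,141),63),((197,118),63)]:
    p=on("top",*T(*q),z);print(q,p[:2],np.linalg.norm((p-k)[:2]),a(p,k))
print("scene idx",a(on("scene",*S(525,235),63),on("scene",*S(615,193),66)),"ptr",a(on("scene",*S(614,247),64),on("scene",*S(615,193),66)))
# cap via circles
for n,uv in(("top",(284.4,204.0)),("scene",(234.2,174))):print(n,on(n,*uv,132))
t=np.load("t.npy").mean(2);
g=cv2.GaussianBlur(cv2.resize(t[185:225,262:302].astype(np.uint8),(400,400),interpolation=2),(9,9),0)
for th in(150,160,170,180):
  for c in cv2.findContours((g>th).astype(np.uint8),0,1)[0]:
    (x,y),r=cv2.minEnclosingCircle(c); A=cv2.contourArea(c)
    if 45<r<140: print(th,(262+x/10-.45,185+y/10-.45),r/10,A/(np.pi*r*r),on("top",262+x/10-.45,185+y/10-.45,132))
print(g[195:205,215:230].mean())
s=robot.sense();M=R.from_quat(np.roll(s["tcp_rot"],-1)).as_matrix();print(M, s["t"])
```

```text
knob top [463.78444063  87.16484945  63.        ] scene [466.58323013  87.75793541  66.        ]
(290, 153) [478.92256443  59.97410836] 31.12071968261062 -60.893643361268566
(345, 130) [485.78854007  43.84373386] 48.58908774686876 -63.07261309067817
(320, 141) [482.50619895  51.17717209] 40.566207075008855 -62.5153353903427
(197, 118) [489.02568046  87.41493761] 25.24247872594125 0.5676633513937208
scene idx -60.62383340964174 ptr -2.5475158524404375
top [508.64837849 -20.31131333 132.        ]
scene [515.71980217 -15.58411964 132.        ]
150 (296.1162994384766, 213.61740112304688) 5.087305068969727 0.25533003997635745 [482.2688917  -52.82354661 132.        ]
150 (269.55, 212.15) 7.665517425537109 0.16847193571526276 [485.83229541  20.691929   132.        ]
150 (284.7797515869141, 206.95062103271485) 8.56206817626953 0.9232891407843974 [500.48677257 -21.38739775 132.        ]
150 (289.5, 195.10000000000002) 5.146368026733398 0.25100532006355875 [533.44719187 -34.40009035 132.        ]
152.09333333333333
[[ 9.41472674e-01  3.37089305e-01  5.84939154e-05]
 [ 3.37089310e-01 -9.41472671e-01 -8.87538359e-05]
 [ 2.51524538e-05  1.03276985e-04 -9.99999994e-01]] 0.7
```

Call:
{"api": "send_rows", "payload": {
  "deltas": [
    [1,3,0,5],
    [3,7,0,12],
    [6,12,0,19],
    [9,19,0,26],
    [12,27,0,33],
    [15,35,0,40],
    [18,43,0,47],
    [22,51,0,54],
    [25,59,0,61],
    [26.3,65.2,-2,68],
    [26.3,65.2,-4,75],
    [26.3,65.2,-6,82],
    [26.3,65.2,-8,89],
    [26.3,65.2,-8,96],
    [26.3,65.2,-8,103],
    [26.3,65.2,-8,110],
    [26.3,65.2,-8,117],
    [26.3,65.2,-8,124],
    [26.3,65.2,-8,131],
    [26.3,65.2,-8,138]
  ],
  "grip": 0.5,
  "force": 40
}}

```text
t: 2.37
eef_pos: [465.0, 88.5, 141.8]
tcp_rot: [-0.001, 0.189, 0.982, -0.0]
ft_force: [0.2, 0.7, 0.5]
gripper_width: 44.1
grasp_force: 0.0
```

Call:
{"api": "send_rows", "payload": {
  "deltas": [
    [0,0,0,7],
    [0,0,0,14],
    [0,0,0,21],
    [0,0,0,21],
    [0,0,0,21]
  ]
}}

```text
t: 2.78
eef_pos: [465.3, 87.1, 142.7]
tcp_rot: [0.0, 0.013, 1.0, 0.0]
ft_force: [-0.0, 0.0, 0.4]
gripper_width: 44.0
grasp_force: 0.0
```

Run:
```python
from h import *
s=robot.sense();M=R.from_quat(np.roll(s["tcp_rot"],-1)).as_matrix();print(s["t"],s["eef_pos"],np.degrees(np.arctan2(M[1,0],M[0,0])),M[2],s["joints"],s["gripper_width"])
t=robot.snapshot("top");q=robot.snapshot("scene")
cv2.imwrite("pics/c3.png",np.hstack([cv2.resize(t[170:250,220:310],(400,356),interpolation=2),cv2.resize(q[130:220,210:310],(400,356),interpolation=2)]))
print(proj("scene",s["eef_pos"]),proj("scene",[465,87,99]))
```

```text
2.7833 [465.25606601  87.11397979 142.73058038] 178.4857961533796 [-2.41992643e-04  4.23678812e-05 -9.99999970e-01] [ 1.13197791e-01 -2.55680916e-01  1.69988708e+00  8.34337217e-06
  1.69714096e+00 -1.43116965e+00] 44.04190940236851
(np.float64(266.25296341931323), np.float64(160.90039886537366)) (np.float64(265.97981780684984), np.float64(171.09325391235285))
```

View pics/c3.png

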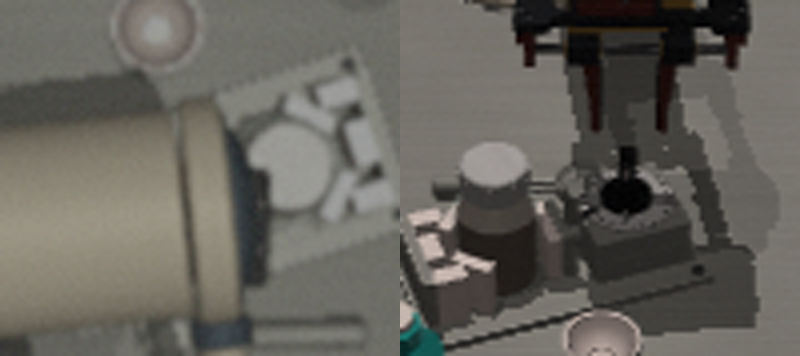

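The scene crop shows the fingers (595 and 663) straddling the bar at (627,160). I'll descend and grip.

Call:
{"api": "send_rows", "payload": {
  "deltas": [
    [0,0,-2,0],
    [0,0,-4,0],
    [0,0,-6,0],
    [0,0,-7.0,0],
    [0,0,-7.2,0],
    [0,0,-7.2,0]
  ]
}}

```text
t: 3.38
eef_pos: [464.9, 87.0, 70.3]
tcp_rot: [-0.001, 0.012, 1.0, -0.0]
ft_force: [-0.9, 0.5, 0.1]
gripper_width: 43.9
grasp_force: 0.0
```

Call:
{"api": "send_rows", "payload": {
  "deltas": [
    [0,0,0,0],
    [0,0,0,0],
    [0,0,0,0],
    [0,0,0,0],
    [0,0,0,0],
    [0,0,0,0],
    [0,0,0,0]
  ],
  "grip": 0,
  "force": 30
}}

```text
t: 3.97
eef_pos: [465.6, 87.0, 71.3]
tcp_rot: [0.001, 0.011, 1.0, -0.0]
ft_force: [-0.2, -0.7, 3.0]
gripper_width: 13.7
grasp_force: 29.8
```

Call:
{"api": "send_rows", "payload": {
  "deltas": [
    [0,0,0,-5],
    [0,0,0,-10],
    [0,0,0,-15],
    [0,0,0,-20],
    [0,0,0,-25],
    [0,0,0,-30],
    [0,0,0,-35],
    [0,0,0,-40],
    [0,0,0,-45],
    [0,0,0,-50],
    [0,0,0,-54],
    [0,0,0,-57],
    [0,0,0,-59],
    [0,0,0,-60],
    [0,0,0,-60],
    [0,0,0,-60]
  ]
}}

```text
t: 5.3
eef_pos: [464.8, 85.6, 71.3]
tcp_rot: [0.0, 0.51, 0.86, -0.002]
ft_force: [-4.7, -6.1, 5.9]
gripper_width: 13.8
grasp_force: 29.9
```

Run:
```python
from h import *
s=robot.sense();M=R.from_quat(np.roll(s["tcp_rot"],-1)).as_matrix();print(s["t"],s["eef_pos"],np.degrees(np.arctan2(M[1,0],M[0,0])),s["wrist_torque"],s["ft_force"],s["gripper_width"])
```

```text
5.3 [464.81095211  85.58679571  71.27602071] 118.643581102125 [-0.99741666  0.57285195  0.04770713] [-4.71138448 -6.11978194  5.93302492] 13.753594953707786
```

Call:
{"api": "send_rows", "payload": {
  "deltas": [
    [0,0,0,0],
    [0,0,0,0],
    [0,0,0,0],
    [0,0,2,0],
    [0,0,5,0],
    [0,0,8,0],
    [0,0,11,0],
    [1,-3,11,-6],
    [2,-6,11,-12],
    [3,-9,11,-18],
    [3.6,-10.9,11,-24],
    [3.6,-10.9,11,-28],
    [3.6,-10.9,11,-28],
    [3.6,-10.9,11,-28]
  ],
  "grip": 1
}}

```text
t: 6.47
eef_pos: [501.2, -21.8, 180.3]
tcp_rot: [-0.0, 0.702, 0.712, -0.0]
ft_force: [0.1, 0.9, 0.3]
gripper_width: 87.6
grasp_force: 0.0
```

Run:
```python
from h import *
s=robot.sense();M=R.from_quat(np.roll(s["tcp_rot"],-1)).as_matrix();print(s["t"],s["eef_pos"],np.degrees(np.arctan2(M[1,0],M[0,0])),s["gripper_width"])
t=np.mean([robot.snapshot("top").astype(float) for _ in range(4)],0);q=np.mean([robot.snapshot("scene").astype(float) for _ in range(4)],0)
f=lambda im,u,v,w:np.clip(cv2.resize(im[v:v+w,u:u+w],(400,400),interpolation=cv2.INTER_CUBIC)*1.5,0,255).astype(np.uint8)
cv2.imwrite("pics/c4.png",np.hstack([f(t,227,200,40),f(q,215,140,80)]))
```

```text
6.4667 [501.19736769 -21.75262903 180.30775199] 90.81825539181459 87.63655282676184
```

View pics/c4.png

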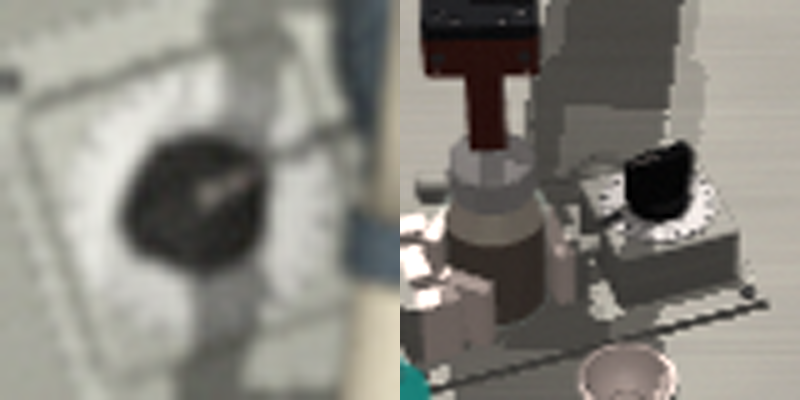

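Top view: the bar's white line (200,197)→(250,172) now runs straight into the index rib at (290,153), so the knob is set. In the scene view the gripper is over the cap (col 493 in the crop). Next I'll check the cap's centre against its projection.

Run:
```python
from h import *
q=robot.snapshot("scene").astype(int)
for v in range(173,190,2):
    print(v,q[v,220:248].sum(1)//3)
for r in(-28,28): print(proj("scene",[501,-22+r,119]))
print(proj("scene",[501,-22,106]),proj("scene",[501,-22,132]),proj("scene",[501,-22+35,70]),proj("scene",[501,-22-35,70]))
s0=np.load("s.npy").mean(2).astype(int)
print("before")
for v in(173,177,181): print(v,s0[v,218:250])
```

```text
173 [118 117 118 116 104  76  85  84  84  86  84  63  64  63  63  68  86  83
  85  84  77  60  47  48  49  50  64  63]
175 [116 118 120 116  86  60  67  79  83  84  80  64  63  64  64  68  86  85
  82  63  51  51  49  46  48  45  50  55]
177 [68 68 68 68 65 54 54 53 53 52 61 55 58 59 60 57 54 53 50 53 52 52 57 46
 48 48 48 49]
179 [37 38 41 46 73 65 54 53 55 55 51 53 51 53 52 52 52 53 53 53 53 61 80 79
 45 46 47 47]
181 [113 113 119 133 120  64  64  57  54  54  51  52  53  53  53  53  53  52
  52  59  60  60  66  87  95  70  47  52]
183 [115 127 167 148  63  64  64  64  62  63  63  63  65  66  66  63  64  61
  61  60  61  61  62  64  78  74  59  46]
185 [146 183 178 144  66  64  64  62  65  64  64  66  67  66  65  64  63  62
  61  62  61  62  59  42  70  78  75  69]
187 [160 184 172  85  35  32  51  63  61  65  64  65  65  65  65  64  63  62
  63  60  43  30  27  38  66  77  77  88]
189 [ 67  66  64  59  42  30  29  28  30  31  34  39  38  39  39  36  31  32
  31  29  29  28  29  32  59  74 103 100]
(np.float64(223.6890555866408), np.float64(174.1148911775706))
(np.float64(241.181349509697), np.float64(173.95717621688))
(np.float64(232.58642859277765), np.float64(177.0672288650669)) (np.float64(232.28656125978355), np.float64(170.96468899708162)) (np.float64(243.6537615075473), np.float64(185.15872158683942)) (np.float64(222.31731944744155), np.float64(185.35822967927717))
before
173 [116 115 116 115 116 118 123 112 146 152 153 153 154 155 156 155 154 153
 154 153 152 150 137  96  77 117 117 117 116 116 112 101]
177 [ 66  68  67  67  67  67  64  53  53  52  51  57  71  75  89  88  86  69
  54  56  74  52  53  58  89 117 117 114  98  99  96  80]
181 [112 112 112 112 116 131 118  63  62  60  56  53  54  54  54  54  53  53
  53  52  52  57  60  59  68 109 153 173 120 114 114 116]
```

Call:
{"api": "send_rows", "payload": {
  "deltas": [
    [0,0.1,-2,0],
    [0,0.1,-4,0],
    [0,0.1,-6,0],
    [0,0.1,-7.5,0],
    [0,0.1,-7.8,0],
    [0,0.1,-7.8,0],
    [0,0.1,-7.8,0]
  ]
}}

```text
t: 7.5
eef_pos: [501.6, -20.9, 103.5]
tcp_rot: [0.0, 0.703, 0.711, 0.0]
ft_force: [0.1, 0.6, 1.4]
gripper_width: 88.0
grasp_force: 0.0
```

Call:
{"api": "send_rows", "payload": {
  "deltas": [
    [0,0,0,0],
    [0,0,0,0],
    [0,0,0,0],
    [0,0,0,0],
    [0,0,0,0],
    [0,0,0,0]
  ],
  "grip": 0,
  "force": 8
}}

```text
t: 8.0
eef_pos: [501.1, -20.9, 103.0]
tcp_rot: [-0.0, 0.703, 0.711, -0.0]
ft_force: [-1.5, 0.1, 1.9]
gripper_width: 56.5
grasp_force: 8.0
```

Call:
{"api": "send_rows", "payload": {
  "deltas": [
    [0,0,0,0],
    [0,0,0,0],
    [0,0,0,3],
    [0,0,0,7],
    [0,0,0,11],
    [0,0,0,15],
    [0,0,0,19],
    [0,0,0,23],
    [0,0,0,27],
    [0,0,0,30]
  ],
  "force": 58
}}

```text
t: 8.83
eef_pos: [501.4, -21.0, 103.0]
tcp_rot: [0.0, 0.493, 0.87, 0.0]
ft_force: [-1.1, 0.4, 2.3]
gripper_width: 55.9
grasp_force: 58.0
```

Run:
```python
from h import *
s=robot.sense();M=R.from_quat(np.roll(s["tcp_rot"],-1)).as_matrix();print(s["t"],s["eef_pos"],np.degrees(np.arctan2(M[1,0],M[0,0])),s["wrist_torque"],s["ft_force"],s["gripper_width"])
```

```text
8.8333 [501.38338817 -20.96255415 103.00531612] 120.86030782669556 [-0.0102853   0.11331338 -0.27832719] [-1.08722123  0.42860897  2.34313368] 55.93842824068687
```

Call:
{"api": "send_rows", "payload": {
  "deltas": [
    [0,0,0,4],
    [0,0,0,8],
    [0,0,0,12],
    [0,0,0,16],
    [0,0,0,20],
    [0,0,0,24],
    [0,0,0,28],
    [0,0,0,32],
    [0,0,0,36],
    [0,0,0,38],
    [0,0,0,38],
    [0,0,0,38]
  ]
}}

```text
t: 9.83
eef_pos: [501.7, -21.0, 104.8]
tcp_rot: [0.001, 0.185, 0.983, -0.0]
ft_force: [-4.3, 1.0, 10.9]
gripper_width: 55.7
grasp_force: 58.0
```

Run:
```python
from h import *
s=robot.sense();M=R.from_quat(np.roll(s["tcp_rot"],-1)).as_matrix();print(s["t"],s["eef_pos"],np.degrees(np.arctan2(M[1,0],M[0,0])),s["wrist_torque"],s["ft_force"],s["gripper_width"])
q=robot.snapshot("scene");t=robot.snapshot("top")
cv2.imwrite("pics/c5.png",np.hstack([cv2.resize(x,(400,400),interpolation=2) for x in(q[140:220,205:285],t[175:255,225:305])]))
```

```text
9.8333 [501.66296536 -21.00868077 104.83054247] 158.71161738883973 [0.06437496 0.64393887 0.03313642] [-4.34497335  0.95585284 10.91675353] 55.708160916931234
```

View pics/c5.png

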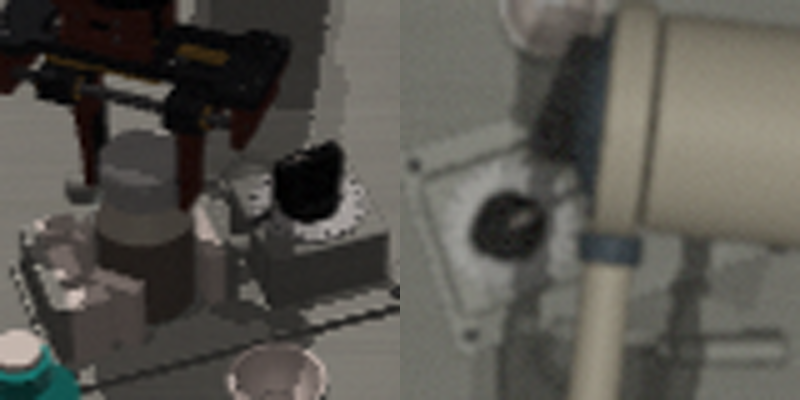

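The scene crop shows the cap gripped at (140,170), with the jar upright and the knob still set. Torque has fallen to about 0 and the liner pushes up with 11 N, so the threads are free. I'll lift a little first.

Call:
{"api": "send_rows", "payload": {
  "deltas": [
    [0,0,0.2,0],
    [0,0,0.4,0],
    [0,0,0.7,0],
    [0,0,1.0,0],
    [0,0,1.0,0]
  ]
}}

```text
t: 10.35
eef_pos: [501.5, -20.9, 113.0]
tcp_rot: [0.0, 0.185, 0.983, 0.0]
ft_force: [-0.2, -0.6, -0.1]
gripper_width: 55.7
grasp_force: 58.0
```

Call:
{"api": "send_rows", "payload": {
  "deltas": [
    [0,0,0.5,0],
    [0,0,1.2,0],
    [0,0,2.0,0],
    [0,0,2.8,0],
    [0,0,3.5,0],
    [0,0,4.0,0],
    [0,0,4.0,0],
    [0,0,4.0,0],
    [0,0,4.0,0],
    [0,0,4.0,0],
    [0,0,4.0,0],
    [0,0,4.0,0]
  ]
}}

```text
t: 11.35
eef_pos: [501.1, -20.9, 152.2]
tcp_rot: [-0.0, 0.185, 0.983, -0.0]
ft_force: [-0.3, -0.5, -0.7]
gripper_width: 56.1
grasp_force: 58.0
```

Run:
```python
from h import *
s=robot.sense();print(s["t"],s["eef_pos"],s["ft_force"],s["gripper_width"])
q=robot.snapshot("scene")
cv2.imwrite("pics/c6.png",cv2.resize(q[110:220,180:300],(600,550),interpolation=2))
```

```text
11.35 [501.06020932 -20.87443627 152.20337249] [-0.28795901 -0.544706   -0.70375535] 56.08769217390771
```

View pics/c6.png

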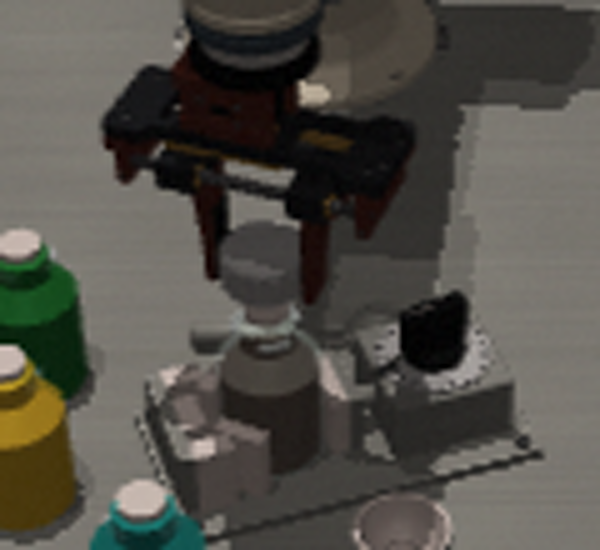

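The cap is gripped level at (262,265), the neck is visible below it at (265,325), the jar is upright and the other things are undisturbed.

```bash
python3 -c "
from rig import robot
print(robot.finish_job())"
```

```text
the job is handed in; nothing more can be done
None
```

I handed the job in with the knob on the index mark, the cap unscrewed about 68° and held level about 49 mm above where it sat closed, and the jar upright in the camera view; the verdict wasn't shown.

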